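# Clip the hand files into the frame-maker's bench rack

## Robot

A 7-joint arm with a two-finger parallel gripper is mounted at the origin on the work surface. World frame = base frame: x ahead of the robot, y to its left, z up, the work surface at z = 0. Lengths are in m, angles in rad, forces in N, time in s.
With the tool pointing down it reaches from about 0.4 to 0.85 m from the base axis. Payload 10.4 kg.
Tool frame: the origin (TCP) lies at the very end of the fingers, on their centre line; the grasp point (between the pads) lies 19 mm behind it; z points along the fingers, y is the direction in which the jaws open and shut (so a half turn about z gives the same grasp; the last joint's range is limited). The gripper opens to 87 mm and grips with 3 to 60 N. Pads are 19 mm wide; open, the fingers measure 117 mm over their backs; the gripper's body (75 mm by 190 mm) begins 51 mm behind the grasp point.
Start: joints at [-1.196, 0.332, -0.065, 1.46, 0.022, 1.35, -0.088], TCP at [0.242, 0.576, 0.223] pointing down, gripper open.
Joint ranges: [-2.6, 2.6], [-0.5, 2.12], [-1.47, 1.34], [0.16, 2.42], [-1.27, 4.41], [0.06, 2.06], [-2.6, 2.6]. Speed limits (rad/s): [2.22, 2.22, 2.79, 2.79, 3.14, 3.14, 3.14].

## Interface

Orientations are given as a unit quaternion [x, y, z, w].
In Python, from bench import r, eyes, job gives the robot as it stands. The module is installed in compiled form; this text tells all that it offers.
- The arm moves only by the tool play_rows, never from a script. Its argument "motion" is a list of rows, each a list of 7 numbers: the shift along the tool's x, y, z as a fraction of full scale, then the turn, a rotation vector about the tool's x, y, z as a fraction of full scale, then the opening in per cent of the stroke, from 0 (shut) to 100 (fully open). A call has 1 to 5 rows; each row is the pose to reach, as a shift and turn from the pose commanded when the call began, along the tool's axes at that moment; what a row does not reach only later rows make up. Full scale, the value 1, is 0.2 m for a shift and 90 degrees for a turn. A row lasts 1/8 s, in which the tool goes at most 62.5 mm and 10.7 degrees, less where a joint would pass 70% of its speed; a pose out of reach is approached as far as the arm can. A call with a number of a shift or a turn outside -1 to 1 is refused whole. A call with a gripper value outside its range is refused whole. The fingers move at their own pace and stop on an object; "squeeze" is the grip in N (left out, the last holds). Time passes only in rows, so rows that repeat a pose let the fingers close. It gives the time, the measured TCP pose, the force and the opening at its end, in the units of the state.
- r.read_state(): the state, without advancing time (a new reading comes with each control period).
- eyes.camera(name): name is "side" or "top"; returns a dict with "image" (480x640x3 uint8, red, green, blue), "mtx" (3x3 intrinsics, pixels), "R" (3x3) and "t" (3): a world point X has camera coordinates R X + t. Camera axes: x right, y down, z forward; pixel columns grow to the right and rows downward; lengths in m; the calibration is good to about 2 mm. A picture is of the moment at which its call begins. There is no depth.
- job.close_job(): hands the job in, once; it reports no verdict.
Trained networks look in a picture, given as the dict that the camera call returned (one of the last four; its "shot" number tells which), for a name from the list of things; names that differ only in an ending like _2 or _b are one class to them, and where a whole thing is asked for, a point or a joint stands for the part that bears it (a point fixed in the world has none). Each returns a list of dicts, best first, with "p" (0 to 1); they miss things now and then, are a little off and sometimes report something else, mostly with a low value. They report only what shows in the picture. A call takes as long as a camera call. They do not tell look-alikes from the thing itself.
- eyes.regions_of(picture, label): "region" (480x640 bool, what is visible of it) and "xy" ([column, row] in pixels, amid what is visible of it).
- eyes.landmark_of(picture, label): "xy" ([column, row] in pixels: a listed point, or the origin of a listed thing).
The state is a dict: "time": time; "joint_positions": joint angles; "joint_vel": joint speeds; "joint_torque": joint torques, N m; "ee_pos": TCP position; "eef_rot": TCP orientation; "ft_force": force on the tool from outside, world axes, zero at the start; "torque": the same for the moment, N m; "width": finger opening in m.
Only numpy, scipy, OpenCV 4.12 (cv2) and the standard library are available. Lean on these libraries where they do the work, as an engineer would, in place of code of your own. Each camera call takes 0.05 s, during which the arm holds its last target. There are 200 camera calls.

## Task

Tidy the spectacle maker's bench: press the two hand files that lie loose on the bench, the one with the broad flat blade and the one with the long thin round blade, down sideways into the two empty places of the clip rack, one in each, in any order. Lay each handle along both of its spring clips, centred between them, and press until it has snapped fully home and sits level; the short file already clipped in the middle must stay home too.

Things in the scene. Friction and masses are not known exactly. Their poses are not given: they have to be found in the camera images.
- rack: Clip rack fixed to the bench, 130 x 250 mm, 78 mm high. Rails along y at x = -38 and +38 mm, 62 mm clear between. Places at y = 90, 0, -90 mm, each a spring clip on each rail, open upwards, catching a handle up to 8 mm off. Handle axis meets the lips about 61 mm above the bench, snaps in at about 10 N, home at 48 mm. Origin: centre of underside, on the bench; x along a clipped handle, away from the robot.
- flat_file: File, flat blade 95 x 18 x 4 mm. Pale round wood handle 18 mm thick, 134 mm long, then a steel collar 26 mm wide with a flat underside, 64 to 72 mm ahead of the origin. Origin on the handle axis at mid-handle; x along it to the blade tip, z up. Lies loose, axis 9 mm above the bench; 60 to 130 g; balances within 30 mm of the origin, where it may be gripped.
- round_file: Rat-tail file, round blade 95 mm long, 7 mm thick. Pale round wood handle 18 mm thick, 134 mm long, then a steel collar 26 mm wide with a flat underside, 64 to 72 mm ahead of the origin. Origin on the handle axis at mid-handle; x along it to the blade tip, z up. Lies loose, axis 9 mm above the bench; 60 to 130 g; balances within 30 mm of the origin, where it may be gripped.
- short_file: Short file already clipped home in the middle place; blade 50 x 12 x 5 mm. Pale round wood handle 18 mm thick, 134 mm long, then a steel collar 26 mm wide with a flat underside, 64 to 72 mm ahead of the origin. Origin on the handle axis at mid-handle; x along it to the blade tip, z up. To be left clipped.
Mind the look-alikes: they are no part of the job. Leave any pink look-alike of the round_file alone.

How it is judged:
At the end, for the whole second after the job is handed in: Flat and round file each in an outer place: within 12 mm sideways, handle middle within 16 mm of midway between the rails, either way round, handle axis 43 to 52 mm above the bench, within 10 degrees of the rack's x, at rest. The short file meets the same in the middle place ((y of flat_file in the frame of rack between 0.078 and 0.102 m or y of flat_file in the frame of rack between -0.102 and -0.078 m) and x of flat_file in the frame of rack between -0.016 and 0.016 m and z of flat_file in the frame of rack between 0.043 and 0.052 m and angle between the x axis of each of flat_file, round_file, short_file and the x axis of rack, either way round below 0.175 rad and linear speed of each of flat_file, round_file, short_file below 0.02 m/s and (y of round_file in the frame of rack between 0.078 and 0.102 m or y of round_file in the frame of rack between -0.102 and -0.078 m) and x of round_file in the frame of rack between -0.016 and 0.016 m and z of round_file in the frame of rack between 0.043 and 0.052 m and y of short_file in the frame of rack between -0.012 and 0.012 m and x of short_file in the frame of rack between -0.016 and 0.016 m and z of short_file in the frame of rack between 0.043 and 0.052 m); the robot touches nothing.
It also fails if it takes over 54 s, if anything falls off the work surface, if the arm or the gripper's body presses on something with over 40 N, if the wrist force passes 120 N, or if a joint passes its speed limit or range.

## Working session

There is one attempt and no reset: what is moved stays moved. The work goes in short steps, Python scripts to look and compute and a tool call to move; the robot and the scene stay as the last step left them, time stands still between calls to the robot, and variables do not carry over. Pictures are saved under pics/ and viewed, about 8 in all and at most 12, crops included, and the job is handed in when it is done.

Besides the shell and the picture viewer there is one more tool, called after "Call:" as name(argument=value, ...), one argument or row to a line, values as JSON. play_rows: Moves the arm, as the interface text tells. Shift numbers are shares of 0.2 m and turn numbers shares of 90 degrees, none past 1 either way. Its arguments: {"type":"object","properties":{"motion":{"type":"array","items":{"type":"array","items":{"type":"number"}}},"squeeze":{"type":"number"}},"required":["motion"]}

```bash
mkdir -p pics; cat > h.py <<'E'
import numpy as np, cv2
from bench import r, eyes, job
from scipy.spatial.transform import Rotation as Ro
def ray(p,uv,z):
    d=p["R"].T@np.linalg.inv(p["mtx"])@np.array([*uv,1.]); o=-p["R"].T@p["t"]
    return o+d*(z-o[2])/d[2]
def proj(p,X):
    c=p["R"]@np.asarray(X,float)+p["t"]; q=p["mtx"]@c; return q[:2]/q[2]
def save(p,n,box=None,s=1):
    im=p["image"][:,:,::-1]
    if box: im=im[box[1]:box[3],box[0]:box[2]]
    cv2.imwrite("pics/"+n,cv2.resize(im,None,fx=s,fy=s,interpolation=cv2.INTER_CUBIC))
def tooldelta(target,R=None):
    s=r.read_state(); q=Ro.from_quat(s["eef_rot"]); return q.inv().apply(np.array(target)-s["ee_pos"])/0.2
E
python3 - <<'E'
from h import *
np.set_printoptions(precision=3,suppress=True)
for c in ("top","side"):
    p=eyes.camera(c); save(p,c+"0.png")
    print(c,-p["R"].T@p["t"])
    for n in ("rack","flat_file","round_file","short_file"):
        for d in eyes.landmark_of(p,n): print(n,"lm",round(d["p"],2),np.array(d["xy"]),ray(p,d["xy"],{"rack":0,"short_file":.048}.get(n,.009)))
        for d in eyes.regions_of(p,n): print(n,"rg",round(d["p"],2),np.array(d["xy"]),d["region"].sum())
s=r.read_state(); print(s); print(Ro.from_quat(s["eef_rot"]).as_matrix())
E
```

```text
top [ 0.346 -0.004  1.052]
rack lm 0.62 [329.9 171.5] [ 0.567 -0.017  0.   ]
rack rg 0.61 [325.6 174.1] 6728
flat_file lm 0.58 [470.7 223.6] [ 0.447 -0.307  0.009]
flat_file rg 0.85 [463.9 200.6] 970
flat_file rg 0.31 [334.5 159.5] 768
round_file lm 0.94 [187.5 347.3] [0.208 0.284 0.009]
round_file lm 0.82 [184.6 217.5] [0.475 0.288 0.009]
round_file rg 0.93 [190.6 207. ] 794
round_file rg 0.65 [182.5 340.1] 881
round_file rg 0.61 [332.2 158.7] 756
short_file lm 0.72 [332.4 167.2] [ 0.565 -0.022  0.048]
short_file lm 0.17 [330.2 173.7] [ 0.552 -0.017  0.048]
short_file rg 0.97 [332.7 158.9] 661
side [ 0.018 -0.763  0.687]
rack lm 0.62 [389.4 246.3] [ 0.565 -0.033  0.   ]
rack rg 0.95 [389.1 242.9] 5044
flat_file lm 0.78 [423.7 352.9] [ 0.444 -0.316  0.009]
flat_file rg 0.87 [438.7 339.4] 1126
round_file lm 0.93 [191.  213.3] [0.22  0.281 0.009]
round_file lm 0.78 [289.7 185.7] [0.476 0.286 0.009]
round_file rg 0.81 [295.1 184.7] 546
round_file rg 0.57 [196.9 208.4] 507
round_file rg 0.26 [388.3 242.9] 5003
short_file lm 0.88 [387.8 231.3] [ 0.552 -0.039  0.048]
short_file rg 0.92 [395.1 226.1] 502
{'time': 0.9, 'joint_positions': array([-1.196,  0.332, -0.065,  1.46 ,  0.022,  1.35 , -0.089]), 'joint_vel': array([ 0.   , -0.001,  0.001,  0.001,  0.001, -0.001,  0.   ]), 'joint_torque': array([ -0.001, -62.302,   0.023, -39.012,  -0.061,   0.032,   0.   ]), 'ee_pos': array([0.242, 0.576, 0.223]), 'eef_rot': array([ 0.198,  0.98 ,  0.   , -0.   ]), 'ft_force': array([-0.853,  0.33 , -0.087]), 'torque': array([ 0.004, -0.   ,  0.034]), 'width': 0.08718389702246927}
[[-0.922  0.387  0.   ]
 [ 0.387  0.922  0.   ]
 [ 0.     0.    -1.   ]]
```

View pics/top0.png

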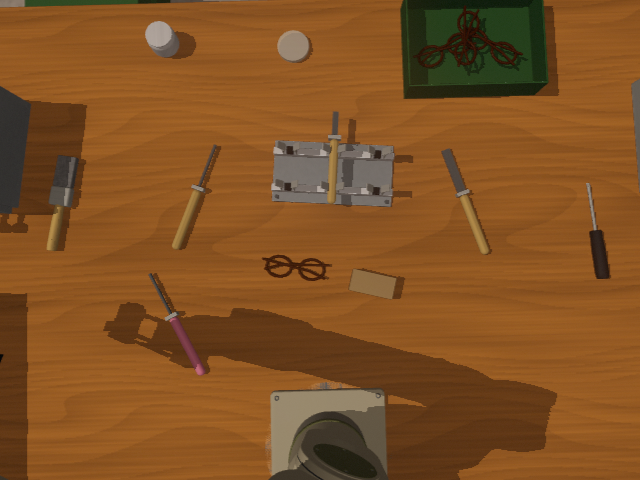

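View pics/side0.png

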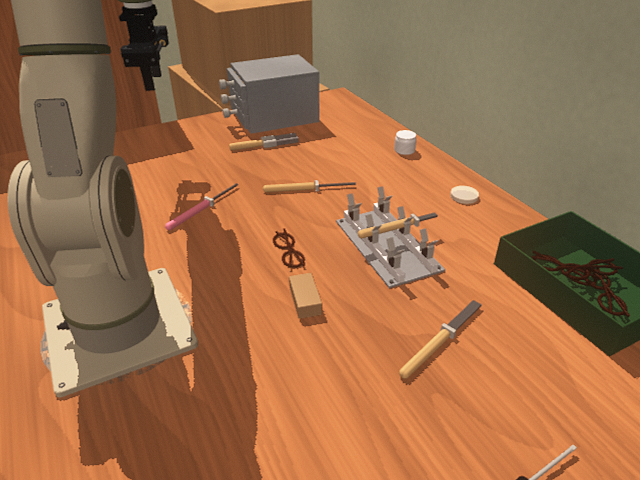

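The top view shows the pale round file at about (195,197), with its pink look-alike at (180,325). The flat file is at (465,200) and the rack at (333,173), with the short file clipped in the middle. A broad pale-handled brush or chisel at (60,200) isn't listed. The flat file is the (465,200) one, because its blade is about 45 px (95 mm) long. The round file is the pale thin one at (195,197). Next I'll fit their poses and confirm them in a crop.

```bash
cat >> h.py <<'E'
from scipy.optimize import minimize
def boxes(name):
    b={"flat_file":(72,167,18,4),"round_file":(72,167,7,7),"short_file":(72,122,12,5)}[name]
    return [(-70,64,18,18),(64,72,26,18),b]
def mask(p,name,x,y,yaw,z):
    m=np.zeros((480*4,640*4),np.uint8); c,s=np.cos(yaw),np.sin(yaw)
    for a,b,w,h in boxes(name):
        P=[]
        for u in (a,b):
            for t in np.linspace(0,2*np.pi,16,endpoint=False):
                v,k=w/2*np.cos(t),h/2*np.sin(t)
                if h<w: v,k=np.sign(np.cos(t))*w/2,np.sign(np.sin(t))*h/2
                P.append(proj(p,[x+(u*c-v*s)/1e3,y+(u*s+v*c)/1e3,z+k/1e3]))
        cv2.fillConvexPoly(m,cv2.convexHull((np.array(P)*4+1.5).astype(np.int32)),1)
    return cv2.resize(m.astype(np.float32),(640,480),interpolation=cv2.INTER_AREA)
def fit(p,name,reg,x0,z):
    def f(v):
        m=mask(p,name,*v,z); return 1-np.minimum(m,reg).sum()/np.maximum(m,reg).sum()
    o=minimize(f,x0,method="Nelder-Mead",options=dict(initial_simplex=np.array(x0)+np.array([[0,0,0],[.012,0,0],[0,.012,0],[0,0,.12]]),maxiter=150))
    return o.x,1-o.fun
E
python3 - <<'E'
from h import *
np.set_printoptions(precision=4,suppress=True)
for c in ("top","side"):
    p=eyes.camera(c); ov=p["image"].copy()
    for n,x0,z in (("flat_file",(.447,-.31,.4),.009),("round_file",(.475,.288,-.35),.009),("short_file",(.56,-.025,-.03),.048)):
        best=max((fit(p,n,d["region"].astype(np.float32),x0,z) for d in eyes.regions_of(p,n) if d["p"]>.6 and np.linalg.norm(np.array(d["xy"])-proj(p,[*x0[:2],z]))<60),key=lambda t:t[1])
        print(c,n,*best)
        m=(mask(p,n,*best[0],z)>.5).astype(np.uint8); cs,_=cv2.findContours(m,0,1)
        q=cv2.drawContours(ov,cs,-1,(0,255,255),1)
    a={"top":(140,110,500,270),"side":(220,150,500,390)}[c]
    s={"top":2.2,"side":2.4}[c]
    pp=dict(p); pp["image"]=ov; save(pp,c+"1.png",a,s)
    save(p,c+"2.png",{"top":(255,95,415,225),"side":(320,170,460,300)}[c],{"top":5,"side":4.6}[c]-.4)
E
```

```text
top flat_file [ 0.4488 -0.3126  0.325 ] 0.881027102470398
top round_file [ 0.475   0.2841 -0.3737] 0.851565420627594
top short_file [ 0.5598 -0.0218 -0.0753] 0.8480908870697021
side flat_file [ 0.4537 -0.3148  0.3227] 0.8961689472198486
side round_file [ 0.4764  0.2807 -0.3797] 0.8292381763458252Traceback (most recent call last):
  File "<stdin>", line 6, in <module>
ValueError: max() iterable argument is empty
```

View pics/top1.png

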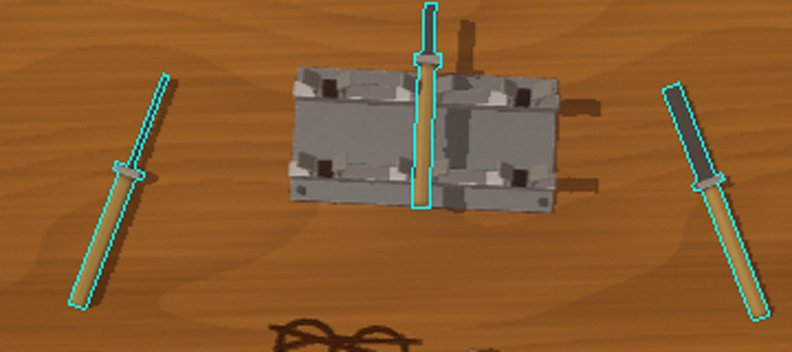

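View pics/top2.png

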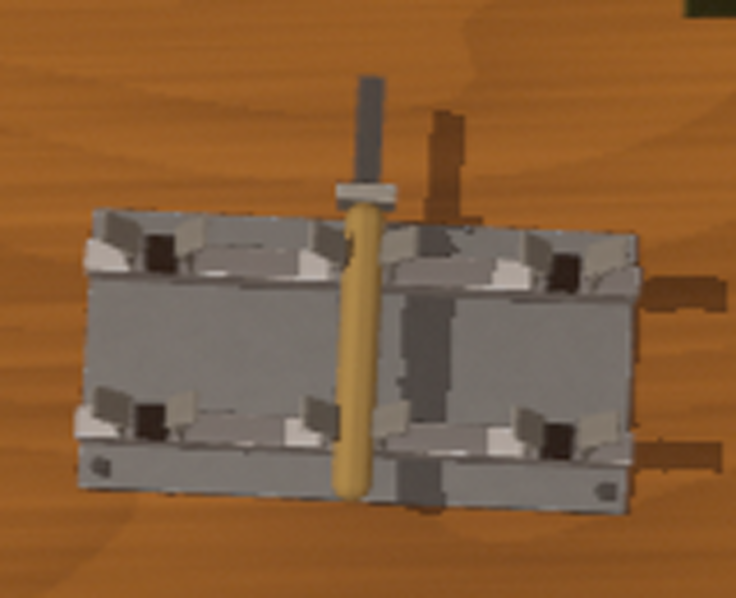

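The overlay outlines match both loose files in the top view: pale round at about (195,197), pale flat at about (465,200). The rack is yawed by about -0.05 rad, with its clip pockets visible as dark slots. Next I'll work out the rack position from the plate corners and pockets, and check it in the side view.

```bash
python3 - <<'E'
from h import *
np.set_printoptions(precision=4,suppress=True)
p=eyes.camera("top"); print(p["mtx"].ravel()[:6])
def px(q): return (np.array(q)+.5)/4.6-.5+np.array([255,95])
C=[px(q) for q in((95,208),(78,488),(627,513),(637,233))]
for z in (.0,.006,.012):
    X=np.array([ray(p,c,z) for c in C]); d=lambda a,b:np.linalg.norm(X[a]-X[b])
    print("plate",z,X.mean(0),d(0,1),d(1,2),d(2,3),d(3,0))
D=[px(q) for q in((162,253),(150,421),(557,440),(565,272))]
for z in (.02,.03,.04,.05):
    X=np.array([ray(p,c,z) for c in D]); d=lambda a,b:np.linalg.norm(X[a]-X[b]); e=X[0]+X[1]-X[2]-X[3]
    print("slots",z,X.mean(0),d(0,1),d(1,2),d(2,3),d(3,0),np.arctan2(-e[0],e[1]))
q=eyes.camera("side"); ov=q["image"].copy(); ov2=p["image"].copy()
x0,y0,a=.564,-.0225,-.05
for P,o in((q,ov),(p,ov2)):
    R=np.array([[np.cos(a),-np.sin(a)],[np.sin(a),np.cos(a)]])
    f=lambda x,y,z:tuple(np.round(proj(P,[*(R@[x,y]+[x0,y0]),z])).astype(int))
    S=4; o=cv2.resize(o,None,fx=S,fy=S,interpolation=cv2.INTER_CUBIC)
    g=lambda x,y,z:tuple(np.round(proj(P,[*(R@[x,y]+[x0,y0]),z])*S+1.5).astype(int).tolist())
    for (u,v) in (((-.065,-.125),(.065,-.125)),((.065,-.125),(.065,.125)),((.065,.125),(-.065,.125)),((-.065,.125),(-.065,-.125))):
        cv2.line(o,g(*u,0),g(*v,0),(0,255,0),1)
    for y in(.09,0,-.09): cv2.line(o,g(-.07,y,.048),g(.07,y,.048),(0,255,255),1)
    for y in(.09,0,-.09):
        for x in(-.038,.038): cv2.circle(o,g(x,y,.048),4,(255,0,255),1)
    c=(320,180,460,295) if P is q else (260,115,410,225)
    cv2.imwrite("pics/ov%d.png"%(P is q),cv2.resize(o[c[1]*S:c[3]*S,c[0]*S:c[2]*S,::-1],None,fx=1.3,fy=1.3))
E
```

```text
[503.553    0.     324.7345   0.     503.553  236.5302]
plate 0.0 [ 0.5636 -0.023   0.    ] 0.13088689290534877 0.2517034663142865 0.1305240466208689 0.2508898697372138
plate 0.006 [ 0.5623 -0.0229  0.006 ] 0.13014057011840827 0.25026824214254223 0.12977979279930948 0.24945928472873
plate 0.012 [ 0.5611 -0.0228  0.012 ] 0.12939424733146776 0.24883301797079793 0.12903553897775005 0.24802869972024624
slots 0.02 [ 0.5657 -0.0225  0.02  ] 0.07714603079474706 0.18350156584000943 0.07695743481571522 0.18274725987861704 -0.07363565363218783
slots 0.03 [ 0.5635 -0.0223  0.03  ] 0.07639867589172798 0.18172388792801067 0.07621190694291627 0.1809768893323093 -0.07363565363218721
slots 0.04 [ 0.5614 -0.0221  0.04  ] 0.07565132098870903 0.1799462100160119 0.07546637907011731 0.1792065187860015 -0.07363565363218717
slots 0.05 [ 0.5593 -0.0219  0.05  ] 0.07490396608568996 0.17816853210401315 0.07472085119731846 0.1774361482396937 -0.07363565363218746
```

View pics/ov1.png

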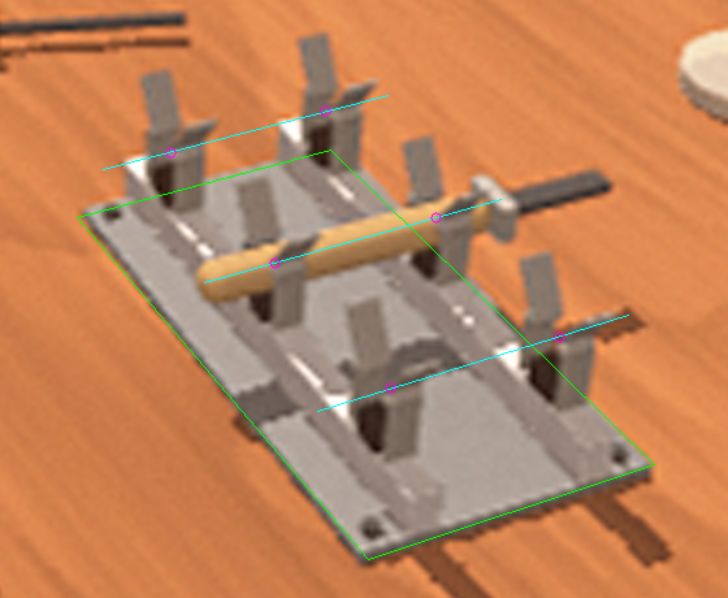

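View pics/ov0.png

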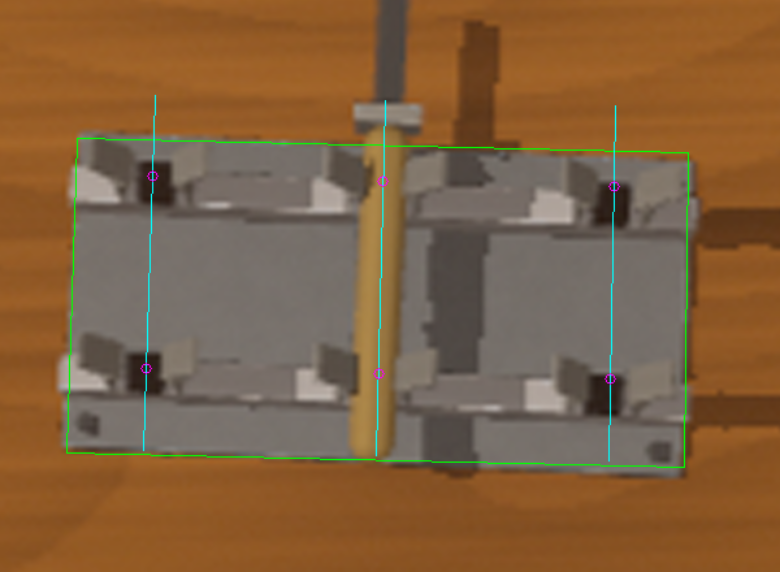

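The plate and slots give the rack at about (0.562, -0.0225) with yaw of about -0.073, and the short file's fit agrees at -0.075. I'll start with the round file, which averages out at (0.476, 0.282) with yaw -0.377. The first move brings the tool most of the way over it.

```bash
cat > go.py <<'E'
import sys
from h import *
# usage: go.py x y z yaw_deg(file dir)  -> 6 numbers from present pose; tool x along -dir
x,y,z,a=map(float,sys.argv[1:5]); s=r.read_state(); q=Ro.from_quat(s["eef_rot"]); a=np.radians(a)
c,n=np.cos(a),np.sin(a)
T=Ro.from_matrix(np.array([[-c,-n,0],[-n,c,0],[0,0,-1]]))
np.set_printoptions(precision=4,suppress=True)
print("t",s["time"],"pos",s["ee_pos"],"w",s["width"],"F",s["ft_force"],"M",s["torque"])
print("shift",q.inv().apply(np.array([x,y,z])-s["ee_pos"])/.2,"turn",(q.inv()*T).as_rotvec()/(np.pi/2))
print("qd",np.abs(s["joint_vel"]).max(),"yaw tool x",np.degrees(np.arctan2(*(-q.as_matrix()[[1,0],0]))),"q",s["joint_positions"])
E
echo
```

Call:
play_rows(
  motion=[
    [-1,-0.55,0.25,0,0,-0.013,60],
    [-1,-0.55,0.25,0,0,-0.013,60],
    [-1,-0.55,0.25,0,0,-0.013,60],
    [-1,-0.55,0.25,0,0,-0.013,60],
    [-1,-0.55,0.25,0,0,-0.013,60],
  ],
  squeeze=50,
)

```text
time: 2.02
ee_pos: [0.3866, 0.3936, 0.172]
eef_rot: [0.191, 0.982, -0.001, 0.0]
ft_force: [-0.6, 0.3, 0.2]
width: 0.0538
```

```bash
python3 go.py .4757 .2824 .07 -21.6
```

```text
t 2.025 pos [0.3866 0.3936 0.172 ] w 0.05381994177775308 F [-0.5972  0.2884  0.1786] M [0.0786 0.0426 0.01  ]
shift [-0.6209 -0.3478  0.5113] turn [-0.0009  0.0006 -0.0044]
qd 0.06707100899769458 yaw tool x -21.996835791060985 q [-0.9213  0.2048  0.0492  1.7287 -0.0093  1.2095  0.317 ]
```

Call:
play_rows(
  motion=[
    [-0.62,-0.348,0.51,0,0,-0.004,60],
    [-0.62,-0.348,0.51,0,0,-0.004,60],
    [-0.62,-0.348,0.51,0,0,-0.004,60],
    [-0.62,-0.348,0.51,0,0,-0.004,60],
  ],
)

```text
time: 2.52
ee_pos: [0.474, 0.2838, 0.0684]
eef_rot: [0.187, 0.982, -0.002, -0.001]
ft_force: [-0.8, 0.8, 1.3]
width: 0.0524
```

```bash
python3 go.py .4757 .2824 .0025 -21.6; python3 - <<'E'
from h import *
p=eyes.camera("side"); save(p,"s3.png",(230,90,380,210),4)
E
```

```text
t 2.525 pos [0.474  0.2838 0.0684] w 0.052358428445419075 F [-0.8103  0.806   1.2705] M [ 0.0032  0.0324 -0.0119]
shift [-0.0111 -0.0022  0.3296] turn [-0.0024 -0.0007  0.001 ]
qd 0.05572484561333913 yaw tool x -21.508127518519192 q [-0.7367  0.315   0.1324  1.8313 -0.0472  1.0022  0.6102]
```

View pics/s3.png

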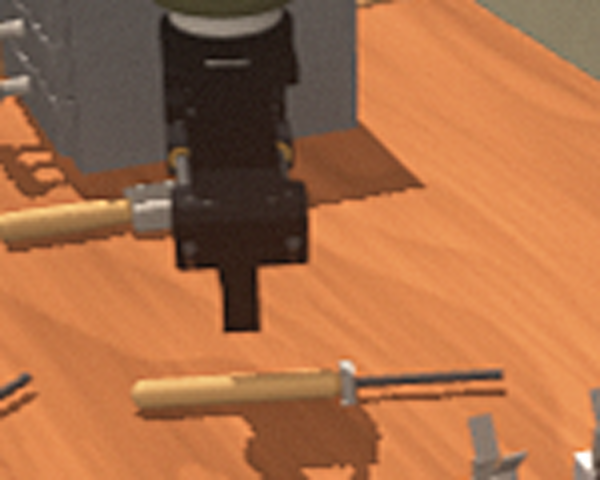

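The gripper is above the middle of the handle, with the finger at (240,300) and the handle spanning 135–340 in the crop. I'll descend and close.

Call:
play_rows(
  motion=[
    [-0.009,-0.002,0.2,0,0,0,60],
    [-0.009,-0.002,0.325,0,0,0,60],
    [-0.009,-0.002,0.325,0,0,0,60],
    [-0.009,-0.002,0.325,0,0,0,10],
    [-0.009,-0.002,0.325,0,0,0,10],
  ],
)

```text
time: 3.2
ee_pos: [0.4757, 0.287, 0.0071]
eef_rot: [0.184, 0.983, 0.001, 0.001]
ft_force: [-0.8, 0.1, 0.5]
width: 0.0391
```

Call:
play_rows(
  motion=[
    [0,0,0,0,0,0,10],
    [0,0,0,0,0,0,10],
    [0,0,0,0,0,0,10],
  ],
)

```text
time: 3.58
ee_pos: [0.4752, 0.2859, 0.0059]
eef_rot: [0.185, 0.983, 0.0, 0.0]
ft_force: [-1.9, -1.3, 4.1]
width: 0.0167
```

```bash
python3 go.py .4757 .2824 .15 -21.6
```

```text
t 3.575 pos [0.4752 0.2859 0.0059] w 0.01672455069575753 F [-1.9276 -1.3192  4.1474] M [-0.1933  0.2262 -0.0521]
shift [-0.009  -0.0152 -0.7206] turn [0.0002 0.     0.0036]
qd 0.0019534244831272366 yaw tool x -21.276287730890804 q [-0.7286  0.4031  0.1233  1.8676 -0.063   0.8744  0.6248]
```

The grip is shallow, with the tip at 5.9 mm, so I'll re-grip about 3 mm lower.

Call:
play_rows(
  motion=[
    [0,0,0,0,0,0,40],
    [0,0,0.016,0,0,0,40],
    [0,0,0.016,0,0,0,40],
    [0,0,0.016,0,0,0,40],
    [0,0,0.016,0,0,0,5],
  ],
)

```text
time: 4.2
ee_pos: [0.4751, 0.2859, 0.0024]
eef_rot: [0.185, 0.983, 0.0, 0.0]
ft_force: [0.1, 0.0, -0.4]
width: 0.0302
```

Call:
play_rows(
  motion=[
    [0,0,0,0,0,0,5],
    [0,0,0,0,0,0,5],
    [0,0,0,0,0,0,5],
  ],
)

```text
time: 4.58
ee_pos: [0.4751, 0.2859, 0.0024]
eef_rot: [0.184, 0.983, 0.0, 0.0]
ft_force: [-0.7, -0.3, 0.4]
width: 0.0166
```

Call:
play_rows(
  motion=[
    [0,0,-0.2,0,0,0,5],
    [0,0,-0.5,0,0,0,5],
    [0,0,-0.7,0,0,0,5],
    [0,0,-0.7,0,0,0,5],
  ],
)

```text
time: 5.08
ee_pos: [0.4767, 0.287, 0.1458]
eef_rot: [0.185, 0.983, 0.002, 0.002]
ft_force: [-0.4, -0.1, -1.9]
width: 0.0165
```

```bash
python3 go.py .5686 .0673 .15 -4.2
```

```text
t 5.075 pos [0.4767 0.287  0.1458] w 0.016545259150265876 F [-0.36   -0.1252 -1.9329] M [-0.0602  0.0632 -0.0202]
shift [-0.8269 -0.8566 -0.0231] turn [ 0.003   0.0024 -0.1897]
qd 0.06359210479576193 yaw tool x -21.271558113731146 q [-0.7459  0.2311  0.1399  1.7579 -0.0355  1.1488  0.6042]
```

Call:
play_rows(
  motion=[
    [-0.827,-0.857,-0.02,0,0,-0.19,5],
    [-0.827,-0.857,-0.02,0,0,-0.19,5],
    [-0.827,-0.857,-0.02,0,0,-0.19,5],
    [-0.827,-0.857,-0.02,0,0,-0.19,5],
    [-0.827,-0.857,-0.02,0,0,-0.19,5],
  ],
)

```text
time: 5.7
ee_pos: [0.5676, 0.0603, 0.1452]
eef_rot: [0.04, 0.999, -0.001, -0.0]
ft_force: [0.1, 1.1, 0.7]
width: 0.0165
```

```bash
python3 go.py .5686 .0673 .07 -4.2; python3 - <<'E'
from h import *
np.set_printoptions(precision=4,suppress=True)
p=eyes.camera("side"); save(p,"s4.png",(300,110,480,260),4)
for c in ("side","top"):
    p=eyes.camera(c)
    z=r.read_state()["ee_pos"][2]+.0066
    for d in eyes.regions_of(p,"round_file"):
        if d["p"]>.5 and d["xy"][0]>280-60*(c=="top") : print(c,d["p"],d["xy"],fit(p,"round_file",d["region"].astype(np.float32),(.567,.067,-.07),z))
E
```

```text
t 5.7 pos [0.5676 0.0603 0.1452] w 0.016461011909052824 F [0.0519 1.0648 0.6947] M [0.0575 0.0372 0.0285]
shift [-0.0024  0.0362  0.3757] turn [-0.0017 -0.0005 -0.0047]
qd 0.07733193258442099 yaw tool x -4.621436664386441 q [-0.4136  0.2701  0.266   1.7205 -0.0739  1.1625  1.3628]
side 0.91 [379.9, 162.5] (array([ 0.5691,  0.0614, -0.0984]), np.float64(0.7417106032371521))
side 0.55 [391.3, 246.3] (array([ 0.567,  0.067, -0.07 ]), np.float64(0.0))
```

View pics/s4.png

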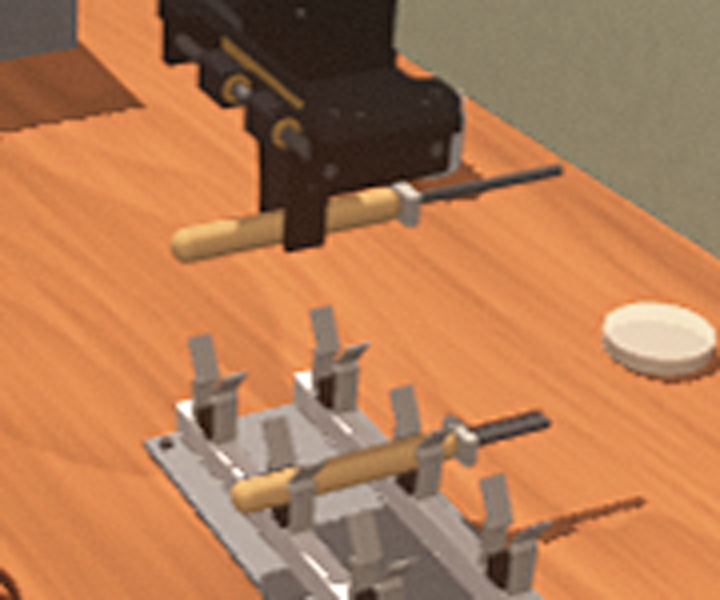

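The round file is held level near mid-handle, over the left place. I'll lower it to just above the lips, then check.

Call:
play_rows(
  motion=[
    [0,0.03,0.15,0,0,-0.004,5],
    [0,0.03,0.3,0,0,-0.004,5],
    [0,0.03,0.325,0,0,-0.004,5],
    [0,0.03,0.325,0,0,-0.004,5],
    [0,0.03,0.325,0,0,-0.004,5],
  ],
)

```text
time: 6.58
ee_pos: [0.5683, 0.0725, 0.0827]
eef_rot: [0.033, 0.999, 0.0, 0.001]
ft_force: [-0.0, 0.4, -0.4]
width: 0.0165
```

```bash
python3 go.py .5686 .0673 .065 -4.2
```

```text
t 6.575 pos [0.5683 0.0725 0.0827] w 0.016460320841290423 F [-0.0081  0.4328 -0.4317] M [ 0.0426 -0.0153 -0.0027]
shift [-0.0033 -0.026   0.0884] turn [0.0005 0.0012 0.0046]
qd 0.00412286611591058 yaw tool x -3.7893458780694544 q [-0.4153  0.3379  0.2485  1.7771 -0.0952  1.0363  1.3727]
```

Call:
play_rows(
  motion=[
    [-0.003,-0.026,0,0,0,0.004,5],
    [-0.003,-0.026,0.05,0,0,0.004,5],
    [-0.003,-0.026,0.1,0,0,0.004,5],
    [-0.003,-0.026,0.1,0,0,0.004,5],
  ],
)

```text
time: 7.08
ee_pos: [0.5669, 0.0669, 0.06]
eef_rot: [0.036, 0.999, -0.0, -0.001]
ft_force: [-0.1, 0.5, -0.8]
width: 0.0164
```

```bash
python3 go.py .5686 .0673 .040 -4.2
```

```text
t 7.075 pos [0.5669 0.0669 0.06  ] w 0.01643822070444164 F [-0.1479  0.5235 -0.7919] M [ 0.0257 -0.0272  0.0094]
shift [-0.0087  0.0027  0.1001] turn [-0.0004 -0.0013  0.0005]
qd 0.015970891410764514 yaw tool x -4.158278636379987 q [-0.405   0.3648  0.2477  1.796  -0.1044  0.9956  1.3824]
```

Call:
play_rows(
  motion=[
    [-0.004,0.002,0.04,0,0,0,5],
    [-0.004,0.002,0.07,0,0,0,5],
    [-0.004,0.002,0.1,0,0,0,5],
    [-0.004,0.002,0.12,0,0,0,5],
    [-0.004,0.002,0.12,0,0,0,5],
  ],
)

```text
time: 7.7
ee_pos: [0.5693, 0.0664, 0.0407]
eef_rot: [0.037, 0.999, 0.0, 0.001]
ft_force: [-16.7, -5.2, 40.5]
width: 0.0171
```

```bash
python3 go.py .5686 .0673 .040 -4.2;  python3 - <<'E'
from h import *
p=eyes.camera("side"); save(p,"s5.png",(310,130,470,290),3.7)
E
```

```text
t 7.7 pos [0.5693 0.0664 0.0407] w 0.017057189407115616 F [-16.7093  -5.2301  40.5254] M [-1.3467  3.6934 -0.0361]
shift [0.0038 0.0041 0.0035] turn [ 0.0003  0.0007 -0.0004]
qd 0.00340581767060586 yaw tool x -4.234709731494153 q [-0.3995  0.3926  0.2443  1.8056 -0.1138  0.9558  1.3895]
```

View pics/s5.png

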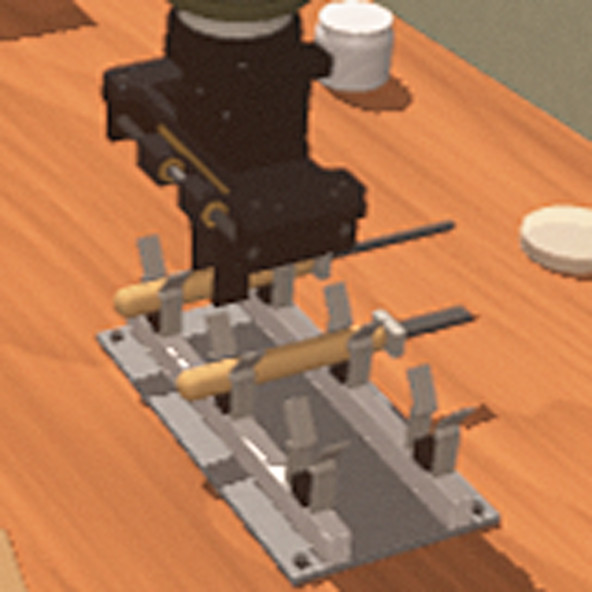

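Upward force is 40 N with the handle axis at about 47 mm, so it looks bottomed. I'll ease off, release, rise and measure.

Call:
play_rows(
  motion=[
    [0,0,-0.02,0,0,0,5],
    [0,0,-0.02,0,0,0,40],
    [0,0,-0.02,0,0,0,40],
    [0,0,-0.02,0,0,0,40],
  ],
)

```text
time: 8.25
ee_pos: [0.5684, 0.0678, 0.041]
eef_rot: [0.036, 0.999, 0.0, -0.0]
ft_force: [0.8, -0.3, -0.1]
width: 0.0331
```

Call:
play_rows(
  motion=[
    [0,0,-0.2,0,0,0,40],
    [0,0,-0.4,0,0,0,40],
    [0,0,-0.6,0,0,0,40],
    [0.2,-0.9,-0.6,0,0,0,60],
    [0.2,-0.9,-0.6,0,0,0,60],
  ],
)

```text
time: 8.88
ee_pos: [0.5325, -0.0532, 0.1617]
eef_rot: [0.035, 0.999, 0.0, 0.001]
ft_force: [0.5, -0.9, 0.4]
width: 0.0476
```

```bash
python3 go.py .451 -.3137 .13 18.6; cat > chk.py <<'E'
from h import *
np.set_printoptions(precision=4,suppress=True)
# joint fit of x,y,yaw,z,pitch not needed: fit per z in both views; report IoU summed
import sys
n=sys.argv[1]; x0=[float(v) for v in sys.argv[2:5]]
V=[]
for c in ("top","side"):
    p=eyes.camera(c)
    for d in eyes.regions_of(p,n):
        if d["p"]>.4 and d["region"].sum()<2000 and np.linalg.norm(np.array(d["xy"])-proj(p,[*x0[:2],.048]))<30:
            V.append((c,p,d["region"].astype(np.float32))); print(c,d["p"],d["xy"]); break
    pp=p; cv2.imwrite("pics/chk_%s_%d.png"%(c,p["shot"]),p["image"][:,:,::-1])
for z in (.043,.048,.053,.058,.063):
    for c,p,m in V:
        v,i=fit(p,n,m,x0,z); d=v[:2]-[.562,-.0225]; a=-.073
        print(z,c,v,"iou %.3f"%i,"rack xy",np.array([[np.cos(a),np.sin(a)],[-np.sin(a),np.cos(a)]])@d)
E
python3 chk.py round_file .568 .067 -.073; ls pics
```

```text
t 8.875 pos [ 0.5325 -0.0532  0.1617] w 0.04764767562772511 F [ 0.5133 -0.9313  0.3504] M [-0.0531  0.0011  0.0103]
shift [ 0.3147 -1.3279  0.1578] turn [ 0.0001  0.0008 -0.2516]
qd 0.8647492137363642 yaw tool x -4.045554869580251 q [-0.2881  0.176   0.3372  1.7981 -0.0631  1.1767  1.5687]
top 0.95 [287.8, 157.7]
side 0.8 [365.9, 202.3]
0.043 top [ 0.5724  0.0682 -0.0737] iou 0.795 rack xy [0.0037 0.0913]
0.043 side [ 0.5759  0.0702 -0.0728] iou 0.450 rack xy [0.0071 0.0934]
0.048 top [ 0.5704  0.0684 -0.0736] iou 0.795 rack xy [0.0017 0.0912]
0.048 side [ 0.5731  0.064  -0.0747] iou 0.443 rack xy [0.0048 0.0871]
0.053 top [ 0.568   0.068  -0.0731] iou 0.791 rack xy [-0.0007  0.0907]
0.053 side [ 0.5703  0.0576 -0.0738] iou 0.435 rack xy [0.0025 0.0804]
0.058 top [ 0.5682  0.0674 -0.0749] iou 0.776 rack xy [-0.0004  0.0902]
0.058 side [ 0.5613  0.0506 -0.0752] iou 0.430 rack xy [-0.0061  0.0728]
0.063 top [ 0.5647  0.0672 -0.069 ] iou 0.771 rack xy [-0.0039  0.0897]
0.063 side [ 0.5593  0.0442 -0.0785] iou 0.423 rack xy [-0.0076  0.0664]
chk_side_13.png
chk_top_12.png
ov0.png
ov1.png
s3.png
s4.png
s5.png
side0.png
top0.png
top1.png
top2.png
```

The round file sits at about (0.002, 0.090) in rack coordinates. The two views agree for an axis height of about 45–48 mm, so it is home. Next is the flat file, and I'll watch joint 7 on the way.

Call:
play_rows(
  motion=[
    [0.2,-0.9,0.05,0,0,-0.2,60],
    [0.2,-0.9,0.05,0,0,-0.2,60],
    [0.2,-0.9,0.05,0,0,-0.2,60],
    [0.2,-0.9,0.05,0,0,-0.2,60],
    [0.2,-0.9,0.05,0,0,-0.2,60],
  ],
)

```text
time: 9.7
ee_pos: [0.4805, -0.2276, 0.1511]
eef_rot: [-0.121, 0.993, 0.0, -0.0]
ft_force: [0.4, -0.4, -0.0]
width: 0.0523
```

```bash
python3 go.py .451 -.3137 .07 18.6
```

```text
t 9.7 pos [ 0.4805 -0.2276  0.1511] w 0.0522589092339946 F [ 0.4335 -0.3707 -0.041 ] M [ 0.0803  0.0122 -0.0014]
shift [ 0.2467 -0.3826  0.405 ] turn [ 0.0004  0.     -0.0521]
qd 0.020711064113035502 yaw tool x 13.914652493862405 q [-0.0389  0.1835  0.442   1.8223 -0.086   1.1549  2.2451]
```

Call:
play_rows(
  motion=[
    [0.247,-0.383,0.2,0,0,-0.052,60],
    [0.247,-0.383,0.4,0,0,-0.052,60],
    [0.247,-0.383,0.4,0,0,-0.052,60],
    [0.247,-0.383,0.4,0,0,-0.052,60],
    [0.247,-0.383,0.4,0,0,-0.052,60],
  ],
)

```text
time: 10.32
ee_pos: [0.4521, -0.3138, 0.0726]
eef_rot: [-0.162, 0.987, -0.0, 0.001]
ft_force: [1.2, -0.7, 0.2]
width: 0.0521
```

```bash
python3 go.py .451 -.3137 .002 18.6
```

```text
t 10.325 pos [ 0.4521 -0.3138  0.0726] w 0.052140499257069435 F [ 1.1748 -0.662   0.2239] M [ 0.0303  0.0461 -0.0024]
shift [0.0061 0.0026 0.353 ] turn [-0.0005  0.0015  0.001 ]
qd 0.00932468166906654 yaw tool x 18.6880088472498 q [ 0.1235  0.322   0.4691  1.8538 -0.172   1.0032  2.5615]
```

Joint 7 is at 2.56, close to its 2.6 limit. I'll back the yaw off about 2.7° while descending, and the pads will turn the handle to match.

Call:
play_rows(
  motion=[
    [0.004,0.002,0.1,0,0,0.03,60],
    [0.004,0.002,0.3,0,0,0.03,60],
    [0.004,0.002,0.35,0,0,0.03,60],
    [0.004,0.002,0.35,0,0,0.03,60],
    [0.004,0.002,0.35,0,0,0.03,60],
  ],
)

```text
time: 10.95
ee_pos: [0.4503, -0.3152, 0.0026]
eef_rot: [-0.138, 0.99, -0.0, 0.001]
ft_force: [0.8, -0.8, -0.4]
width: 0.0522
```

```bash
python3 go.py .451 -.3137 .002 16
```

```text
t 10.95 pos [ 0.4503 -0.3152  0.0026] w 0.052192800465377255 F [ 0.829  -0.7568 -0.4201] M [-0.0409  0.0206 -0.0201]
shift [-0.0056  0.0064  0.0031] turn [-0.0007  0.0011 -0.0016]
qd 0.003986831104717649 yaw tool x 15.852445117604185 q [ 0.1661  0.4233  0.4286  1.8974 -0.2266  0.8661  2.5562]
```

Call:
play_rows(
  motion=[
    [0,0,0,0,0,0,5],
    [0,0,0,0,0,0,5],
    [0,0,0,0,0,0,5],
    [0,0,0,0,0,0,5],
    [0,0,0,0,0,0,5],
  ],
)

```text
time: 11.58
ee_pos: [0.4491, -0.3151, 0.0013]
eef_rot: [-0.138, 0.99, 0.0, -0.0]
ft_force: [0.2, -0.1, 0.4]
width: 0.0169
```

Call:
play_rows(
  motion=[
    [0,0,-0.2,0,0,0.03,5],
    [0,0,-0.5,0,0,0.1,5],
    [0,0,-0.7,0,0,0.15,5],
    [0,0,-0.7,0,0,0.22,5],
    [0,0,-0.7,0,0,0.22,5],
  ],
)

```text
time: 12.2
ee_pos: [0.4492, -0.315, 0.1414]
eef_rot: [0.034, 0.999, 0.0, 0.0]
ft_force: [-0.2, -0.2, -1.8]
width: 0.0163
```

```bash
python3 go.py .5554 -.1123 .15 -4.2
```

```text
t 12.2 pos [ 0.4492 -0.315   0.1414] w 0.016307336840500418 F [-0.168  -0.2312 -1.8426] M [ 0.0642  0.018  -0.021 ]
shift [-0.4603  1.0475 -0.0426] turn [0.0001 0.0002 0.0029]
qd 0.062080558219700155 yaw tool x -3.940423007360654 q [ 0.0573  0.2408  0.5423  1.7952 -0.136   1.1424  2.1456]
```

Call:
play_rows(
  motion=[
    [-0.46,1,-0.02,0,0,0.003,5],
    [-0.46,1,-0.02,0,0,0.003,5],
    [-0.46,1,-0.02,0,0,0.003,5],
    [-0.46,1,-0.02,0,0,0.003,5],
    [-0.46,1,-0.02,0,0,0.003,5],
  ],
)

```text
time: 12.82
ee_pos: [0.5555, -0.1186, 0.1442]
eef_rot: [0.033, 0.999, 0.0, -0.001]
ft_force: [-0.9, -0.0, -0.9]
width: 0.0166
```

```bash
python3 go.py .5554 -.1123 .08 -4.2; python3 - <<'E'
from h import *
np.set_printoptions(precision=4,suppress=True)
p=eyes.camera("side"); cv2.imwrite("pics/s6.png",p["image"][:,:,::-1]); z=r.read_state()["ee_pos"][2]+.0076
for d in eyes.regions_of(p,"flat_file"):
    if d["p"]>.4: print(d["p"],d["xy"],fit(p,"flat_file",d["region"].astype(np.float32),(.555,-.112,-.07),z))
save(p,"s6.png",(310,110,510,310),3)
E
```

```text
t 12.825 pos [ 0.5555 -0.1186  0.1442] w 0.016620622416447475 F [-0.8891 -0.0082 -0.9394] M [0.0035 0.0899 0.004 ]
shift [0.0018 0.0311 0.3209] turn [ 0.0005 -0.0011  0.0044]
qd 0.05523175777263523 yaw tool x -3.801667321844894 q [-0.2186  0.2731  0.4106  1.735  -0.1183  1.1596  1.7305]
0.78 [405.6, 211.0] (array([ 0.5586, -0.1203, -0.0355]), np.float64(0.3594294786453247))
```

View pics/s6.png

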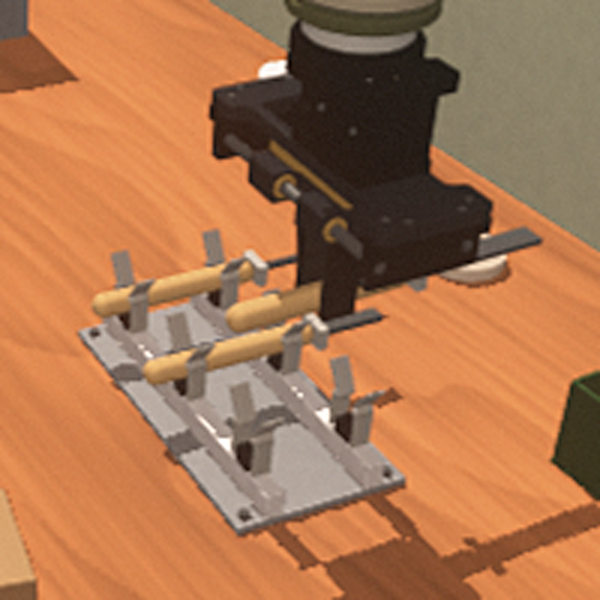

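The round file sits home in the left place at about (180,285), parallel to the short file. The flat file is held near mid-handle over the right side. I'll lower it in steps.

Call:
play_rows(
  motion=[
    [0,0.025,0.15,0,0,0.002,5],
    [0,0.025,0.3,0,0,0.002,5],
    [0,0.025,0.32,0,0,0.002,5],
    [0,0.025,0.32,0,0,0.002,5],
    [0,0.025,0.32,0,0,0.002,5],
  ],
)

```text
time: 13.55
ee_pos: [0.5559, -0.1175, 0.0826]
eef_rot: [0.039, 0.999, -0.0, 0.001]
ft_force: [0.8, -0.1, 0.1]
width: 0.017
```

```bash
python3 go.py .5554 -.1123 .06 -4.2
```

```text
t 13.55 pos [ 0.5559 -0.1175  0.0826] w 0.017043426731721545 F [ 0.788  -0.1241  0.0872] M [0.047  0.058  0.0048]
shift [0.0045 0.0259 0.1131] turn [ 0.      0.0012 -0.0028]
qd 0.004128361895970158 yaw tool x -4.452130696952623 q [-0.2074  0.3393  0.399   1.7962 -0.1513  1.0341  1.7416]
```

Call:
play_rows(
  motion=[
    [0.004,0.026,0,0,0,-0.003,5],
    [0.004,0.026,0.05,0,0,-0.003,5],
    [0.004,0.026,0.1,0,0,-0.003,5],
    [0.004,0.026,0.1,0,0,-0.003,5],
  ],
)

```text
time: 14.05
ee_pos: [0.5539, -0.1117, 0.06]
eef_rot: [0.036, 0.999, -0.0, -0.001]
ft_force: [0.1, 0.6, -1.3]
width: 0.0167
```

```bash
python3 go.py .5554 -.1123 .04 -4.2
```

```text
t 14.05 pos [ 0.5539 -0.1117  0.06  ] w 0.01669078681393494 F [ 0.1401  0.6378 -1.2799] M [ 0.0149 -0.01   -0.0111]
shift [-0.0078 -0.0023  0.1002] turn [-0.0001 -0.0014  0.0004]
qd 0.01741204480258448 yaw tool x -4.166364300414979 q [-0.2088  0.3646  0.3895  1.8175 -0.162   0.9929  1.7448]
```

Call:
play_rows(
  motion=[
    [-0.004,-0.002,0.04,0,0,0,5],
    [-0.004,-0.002,0.07,0,0,0,5],
    [-0.004,-0.002,0.1,0,0,0,5],
    [-0.004,-0.002,0.12,0,0,0,5],
    [-0.004,-0.002,0.12,0,0,0,5],
  ],
)

```text
time: 14.68
ee_pos: [0.5562, -0.1128, 0.0397]
eef_rot: [0.037, 0.999, 0.0, 0.001]
ft_force: [-10.1, 0.3, 29.9]
width: 0.0168
```

```bash
python3 go.py .5554 -.1123 .04 -4.2
```

```text
t 14.675 pos [ 0.5562 -0.1128  0.0397] w 0.016767917681944272 F [-10.0526   0.2597  29.9125] M [ 0.1084  2.4588 -0.0111]
shift [ 0.0044  0.0021 -0.0014] turn [0.0004 0.0009 0.0001]
qd 0.004116363620582649 yaw tool x -4.194281982815324 q [-0.1995  0.395   0.3826  1.8275 -0.1783  0.9513  1.7578]
```

Call:
play_rows(
  motion=[
    [0,0,0.01,0,0,0,5],
    [0,0,0.01,0,0,0,5],
    [0,0,-0.015,0,0,0,5],
    [0,0,-0.015,0,0,0,40],
    [0,0,-0.015,0,0,0,40],
  ],
)

```text
time: 15.3
ee_pos: [0.5554, -0.1117, 0.0398]
eef_rot: [0.036, 0.999, 0.0, -0.0]
ft_force: [0.4, -0.1, -0.7]
width: 0.0294
```

Call:
play_rows(
  motion=[
    [0,0,-0.015,0,0,0,40],
    [0,0,-0.2,0,0,0,40],
    [0,0,-0.5,0,0,0,40],
    [0,0,-0.8,0,0,0,40],
    [0.9,-0.9,-0.8,0,0,0,40],
  ],
)

```text
time: 15.92
ee_pos: [0.5126, -0.151, 0.205]
eef_rot: [0.033, 0.999, -0.0, 0.004]
ft_force: [-0.1, -1.9, -1.1]
width: 0.0351
```

Call:
play_rows(
  motion=[
    [0.5,-0.5,-0.3,0,0,0,40],
    [0.5,-0.5,-0.3,0,0,0,40],
    [0.5,-0.5,-0.3,0,0,0,40],
    [0.5,-0.5,-0.3,0,0,0,40],
  ],
)

```text
time: 16.42
ee_pos: [0.4008, -0.2467, 0.2613]
eef_rot: [0.038, 0.999, 0.0, 0.001]
ft_force: [0.6, 0.7, 0.1]
width: 0.0346
```

```bash
python3 go.py .5554 -.1123 .04 -4.2; python3 chk.py flat_file .5554 -.1123 -.073; echo; python3 chk.py round_file .5686 .0673 -.073; python3 - <<'E'
from h import *
p=eyes.camera("side"); save(p,"s7.png",(310,150,470,300),3.7)
p=eyes.camera("top"); save(p,"t7.png",(240,90,420,225),4)
E
```

```text
t 16.425 pos [ 0.4008 -0.2467  0.2613] w 0.034611211744721565 F [0.604  0.6587 0.0923] M [ 0.108   0.0237 -0.0288]
shift [-0.7177  0.7276  1.1085] turn [ 0.0003  0.0015 -0.0012]
qd 0.048085888570918923 yaw tool x -4.3059848846324185 q [-0.1024 -0.0669  0.5394  1.8168  0.0337  1.3803  1.9253]
top 0.9 [377.9, 145.5]
side 0.75 [435.5, 243.2]
0.043 top [ 0.5566 -0.1122 -0.0712] iou 0.872 rack xy [ 0.0012 -0.0899]
0.043 side [ 0.5615 -0.1101 -0.0688] iou 0.724 rack xy [ 0.0059 -0.0874]
0.048 top [ 0.5548 -0.1119 -0.0681] iou 0.871 rack xy [-0.0006 -0.0897]
0.048 side [ 0.5585 -0.1149 -0.0736] iou 0.713 rack xy [ 0.0033 -0.0924]
0.053 top [ 0.5532 -0.1111 -0.0705] iou 0.863 rack xy [-0.0023 -0.089 ]
0.053 side [ 0.5522 -0.1204 -0.0735] iou 0.710 rack xy [-0.0027 -0.0983]
0.058 top [ 0.5505 -0.1102 -0.0722] iou 0.854 rack xy [-0.0051 -0.0883]
0.058 side [ 0.5471 -0.1255 -0.0689] iou 0.701 rack xy [-0.0073 -0.1038]
0.063 top [ 0.549  -0.1097 -0.0715] iou 0.851 rack xy [-0.0066 -0.0879]
0.063 side [ 0.5426 -0.1303 -0.0732] iou 0.694 rack xy [-0.0115 -0.1089]

top 0.7 [289.1, 153.0]
side 0.71 [362.4, 206.3]
0.043 top [ 0.5701  0.0688 -0.0797] iou 0.762 rack xy [0.0015 0.0916]
0.043 side [ 0.577   0.0703 -0.0511] iou 0.389 rack xy [0.0082 0.0937]
0.048 top [ 0.5678  0.0683 -0.0756] iou 0.753 rack xy [-0.0008  0.091 ]
0.048 side [ 0.5726  0.0634 -0.0629] iou 0.387 rack xy [0.0043 0.0865]
0.053 top [ 0.567   0.0682 -0.0776] iou 0.747 rack xy [-0.0016  0.0908]
0.053 side [ 0.5701  0.0574 -0.0508] iou 0.382 rack xy [0.0022 0.0803]
0.058 top [ 0.5654  0.068  -0.0769] iou 0.740 rack xy [-0.0032  0.0905]
0.058 side [ 0.5602  0.0513 -0.0396] iou 0.375 rack xy [-0.0072  0.0735]
0.063 top [ 0.5636  0.0673 -0.0773] iou 0.735 rack xy [-0.005   0.0897]
0.063 side [ 0.5614  0.0439 -0.0556] iou 0.371 rack xy [-0.0054  0.0662]
```

View pics/s7.png

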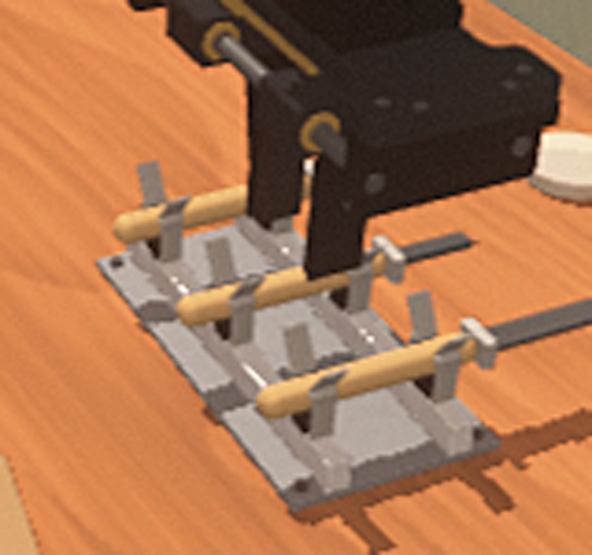

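The side view shows all three files seated level in their clips at the same depth, with handle ends at (125,225), (190,305) and (270,400). The gripper is clear at z = 0.26. I'll let the arm settle, then hand in.

Call:
play_rows(
  motion=[
    [0,0,0,0,0,0,40],
    [0,0,0,0,0,0,40],
  ],
)

```text
time: 17.18
ee_pos: [0.4013, -0.2456, 0.2603]
eef_rot: [0.036, 0.999, 0.0, 0.0]
ft_force: [0.6, -0.2, 0.1]
width: 0.0346
```

```bash
python3 -c "
from h import *
print(r.read_state()['time'],job.close_job())"
```

```text
the job is handed in; nothing more can be done
17.175 None
```

Both loose files are clipped into the rack, and I handed the job in at 17.2 s of the 54 s allowed. `close_job` gives no verdict, so the checks below are my own.

| File | Place | Sideways (rack y) | Off midway (rack x) | Force when pressed home |
|---|---|---|---|---|
| Round | left | about +91 mm | about 0 mm | 40 N |
| Flat | right | about -90 mm | about 0 mm | 30 N, then 2 mm further |

- **Position:** these figures are from the top camera. The side camera's fits at the home height differed by 3–5 mm. For the round file the side camera only matched weakly, because the gripper and the other files hid part of it. Both readings are within tolerance.
- **Height:** I have no direct measurement. Where the two views agree, the axis is about 45–48 mm up. At full press the tool height implied about 47 mm.
- **Angle:** the top view has both files within about 0.5° of the rack; the weak side fit for the round file was about 1° off.
- **Short file:** in the last picture it still sits level in the middle place, at the same depth as the other two.
- **Look-alike and gripper:** I left the pink look-alike alone. The gripper ended open and clear of everything, at a height of 0.26 m.

The round file was re-gripped once because the first grip was too shallow. Joint 7 reached 2.56 of its 2.6 rad limit over the flat file, so I gripped it about 3° off its own direction and the jaws turned it to match.

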